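# Fit the long stop rod to the candle trimming jig

### The arm

A 6-joint arm with a two-finger parallel gripper is mounted at the origin on the work surface. World frame = base frame: x ahead of the robot, y to its left, z up, the work surface at z = 0. Lengths are in mm, angles in rad, forces in N, time in s.
With the tool pointing down it reaches from about 350 to 775 mm from the base axis. Payload 7.3 kg.
Tool frame: the origin (TCP) lies at the very end of the fingers, on their centre line; the grasp point (between the pads) lies 19 mm behind it; x points along the fingers, y is the direction in which the jaws open and shut, and the axes are right-handed (so a half turn about x gives the same grasp; the last joint's range is limited). The gripper opens to 92 mm and grips with 3 to 60 N. Pads are 19 mm wide; open, the fingers measure 130 mm over their backs; the gripper's body (75 mm by 190 mm) begins 47 mm behind the grasp point.
Start: joints at [1.157, 0.342, 1.524, -0, 1.275, -0.146], TCP at [138.905, 506.311, 226.741] pointing down, gripper open.
Joint ranges: [-2.53, 2.53], [-0.77, 2.02], [0.04, 2.7], [-1, 4.14], [0.28, 2.66], [-3.11, 3.11]. Speed limits (rad/s): [2.57, 2.57, 3.14, 3.14, 3.14, 3.14].

### API

Orientations are given as [roll, pitch, yaw] about the fixed x, y, z axes, in that order (R = Rz(yaw) Ry(pitch) Rx(roll)).
In Python, from plant import bot gives the robot as it stands.
- The arm moves only by the tool step_arm, never from a script. Its argument "targets" is a list that holds one entry, the list of rows, each a list of 4 numbers: the shift along the tool's x, y, z in m, then the turn about the tool's x in degrees. A call has exactly 5 rows; each row is the pose to reach, as a shift and turn from the pose measured when the call began, along the tool's axes at that moment; what a row does not reach only later rows make up. A row lasts 1/12 s, in which the tool goes at most 41.7 mm and 7.16 degrees, less where a joint would pass 70% of its speed; a pose out of reach is approached as far as the arm can. A call with a gripper value outside its range is refused whole. "jaw" is the closure, from 0 (fully open) to 1 (shut), set as the call begins (left out, the last holds). The fingers move at their own pace and stop on an object; the grip force is fixed at half the most. Time passes only in rows, so rows that repeat a pose let the fingers close, or fill a call up. It gives the time, the measured TCP pose, the force and the opening at its end, in the units of the state.
- bot.get_obs(): the state, without advancing time (a new reading comes with each control period).
- bot.capture(name): name is "scene" or "top" or "wrist"; returns a dict with "color" (480x640x3 uint8, red, green, blue), "depth" (480x640 float32, mm along the optical axis (not along the pixel's ray), 0 where there is no reading), "fov_y" (degrees; the focal length in pixels is half the picture's height over the tangent of half this angle, whatever the lens; pixels are square), "cx", "cy" (the principal point, pixels), "rvec" (rotation vector, rad) and "tvec" (3), from world to camera coordinates, as OpenCV has them. Camera axes: x right, y down, z forward; pixel columns grow to the right and rows downward; lengths in mm; the calibration is good to about 2 mm. A picture is of the moment at which its call begins.
- bot.close_job(): hands the job in, once; it reports no verdict.
The state is a dict: "time": time; "joint_positions": joint angles; "dq": joint speeds; "tau": joint torques, N m; "tool_pos": TCP position; "tcp_rot": TCP orientation; "contact_force": force on the tool from outside, world axes, zero at the start; "moment": the same for the moment, N m; "grip_width": finger opening in mm.
Only numpy, scipy, OpenCV 4.12 (cv2) and the standard library are available. Lean on these libraries where they do the work, as an engineer would, in place of code of your own. Each camera call takes 0.05 s, during which the arm holds its last target. There are 200 camera calls.

### The job

Change the candle trimming jig over to short candles: take the longest of the three stop rods from the wooden rack and slide it, nose first, into the channel of the jig's guide block until the side spring plunger has ridden up over it and dropped into its groove, with the collar up to the block. Let go of it, leave the other two rods in the rack, and do not push aside or knock over the squat candle that stands between the rack and the jig.

Things in the scene. Friction and masses are not known exactly. Their poses are not given: they have to be found in the camera images.
- rod_long_grip (a point): longest of the three stop rods (200 mm overall, about 0.18 kg), lying level in the rack. Point: middle of its dark steel handle, on the rod's axis; x runs along the rod to the nose, y and z may roll. Along x: handle, 22 mm thick, -35 to +35 mm (grip it here, 60 N or more: centre of mass at about +60 mm); collar, 34 mm thick, +35 to +43; nose end at +165.
- rod_long_groove (a point): point on the same rod's axis, 66.5 mm ahead of the handle's middle: the middle of the groove round its bright aluminium shaft (11 mm wide, 3 mm deep, sloping sides). The shaft is 18 mm thick from the collar to the nose; its last 8 mm taper to 8 mm.
- rod_mid_grip (a point): middle-length stop rod, 174 mm overall: the same handle, collar, shaft and groove as the long one, nose at +139 mm from this point (handle middle, on the axis). It stays in the rack.
- rod_short_grip (a point): short stop rod, 148 mm overall: the same handle, collar, shaft and groove as the long one, nose at +113 mm from this point (handle middle, on the axis). It stays in the rack.
- rack: fixed light wooden rack, 155 x 250 mm, 12 mm base board; origin at the centre of its underside. The rods lie along its x, noses to +x, 80 mm apart in any order, axes 50 mm above the table, in notches of two cross rails, 12 mm thick, 50 mm high at most, at x = -61.5 and +61.5 mm. Handle middles lie at about x = -33 mm, open on both sides. A rod lifts straight up.
- guide_mouth (a point): centre of the mouth of the guide block's channel, 65 mm above the table; x is level and points into the channel (the way the rod is pushed), z up. Channel 21 mm square, straight through the aluminium block (48 mm long, 64 wide, top 85 mm above the table, with a window over the middle). Rod home: handle middle at x = -44.5 mm, collar 1.5 mm from the mouth face.
- jig: the fixed trimming jig that carries the guide block; origin on the table under the mouth, x as the mouth's. Bed 130 mm wide from x = -7 to +363 mm; the rod's nose comes out over a V trough behind the block, where a candle lies more than 30 mm beyond the nose; a knife stands beyond, 210 mm high. Before the mouth the table is clear within 50 mm of the rod's path.
- plunger (a joint): spring plunger in the block's +y side, 22 mm in from the mouth: ball nose of 7 mm radius; brass barrel and black pull knob outside. 0 = fully in, 8 mm proud of the wall (no rod); grows (m) as it is pushed back: 0.004 to 0.0055 on the full shaft, 0.001 to 0.0025 in the groove. Spring: 3.6 N at 0, 1.2 N more per mm. Pushing the rod in takes 5 to 15 N; the spring then draws it home over the last mm.
- pillar_c: squat wax pillar candle, 75 mm thick and 85 mm high, standing on the table between the rack and the jig; origin at the centre of its underside. Leave it standing where it is.
There are look-alikes about, which are no part of the job. What is shaped like the part that bears rod_short_grip but blue or turquoise is not meant. What is shaped like the part that bears rod_long_grip but green or red is not meant.

How it is judged:
By the outcome, as a careful person would: the job done as asked, in the order asked, and still so for the second after the job is handed in, with the robot touching nothing.
It also fails if it takes over 45 s, if anything falls off the work surface, if the arm or the gripper's body presses on something with over 40 N, if the wrist force passes 120 N, or if a joint passes its speed limit or range.

## Working session

There is one attempt and no reset: what is moved stays moved. The work goes in short steps, Python scripts to look and compute and a tool call to move; the robot and the scene stay as the last step left them, time stands still between calls to the robot, and variables do not carry over. Pictures are saved under pics/ and viewed, about 8 in all and at most 12, crops included, and the job is handed in when it is done.

Besides the shell and the picture viewer there is one more tool, called as name(argument=value, ...) on one line, values as JSON. step_arm: Moves the arm, as the interface text tells. Its arguments: {"type":"object","properties":{"targets":{"type":"array","items":{"type":"array","items":{"type":"array","items":{"type":"number"}}}},"jaw":{"type":"number"}},"required":["targets"]}

```bash
mkdir -p pics; ls; cat > h.py <<'E'
import numpy as np, cv2
from plant import bot
from scipy.spatial.transform import Rotation as Ro
def cap(n,f):
    c=bot.capture(n); cv2.imwrite(f'pics/{f}.png',c['color'][:,:,::-1]); np.save(f'pics/{f}.npy',c,allow_pickle=True); return c
def load(f): return np.load(f'pics/{f}.npy',allow_pickle=True).item()
def world(c,u,v,z=None):
    """pixel -> world by depth, or by plane of height z"""
    f=240/np.tan(np.radians(c['fov_y'])/2)
    R=cv2.Rodrigues(np.array(c['rvec'],float))[0]; t=np.array(c['tvec'],float).ravel()
    u=np.atleast_1d(u).astype(float); v=np.atleast_1d(v).astype(float)
    ray=np.stack([(u-c['cx'])/f,(v-c['cy'])/f,np.ones_like(u)],1)
    C=-R.T@t; d=ray@R
    s=c['depth'][v.astype(int),u.astype(int)] if z is None else (z-C[2])/d[:,2]
    return C+d*np.asarray(s)[:,None]
E
python3 - <<'E'
from h import *
a=cap('top','top0'); b=cap('scene','sc0')
o=bot.get_obs(); print({k:np.round(v,3).tolist() for k,v in o.items()})
for c in(a,b):
    print(c['fov_y'],c['cx'],c['cy'],c['rvec'],c['tvec'])
E
```

```text
pics
{'time': 0.1, 'joint_positions': [1.157, 0.343, 1.525, 0.0, 1.275, -0.146], 'dq': [0.0, 0.0, -0.004, 0.001, 0.0, 0.0], 'tau': [0.002, -43.201, -24.47, 0.072, 0.053, -0.0], 'tool_pos': [138.753, 505.991, 226.133], 'tcp_rot': [-1.722, 1.57, -1.989], 'contact_force': [0.274, -0.316, -0.069], 'moment': [-0.04, -0.046, -0.015], 'grip_width': 91.625}
54.06251032117635 317.709992172952 236.8028086249907 [ 2.14055996 -2.09372064  0.18671379] [-163.8963999   568.91076461  959.45482717]
55.3775799186904 317.89260095443103 245.63325545103692 [ 0.79566252  2.72928787 -0.84978436] [ 572.74938016  -93.88843297 1232.33505741]
```

View pics/top0.png

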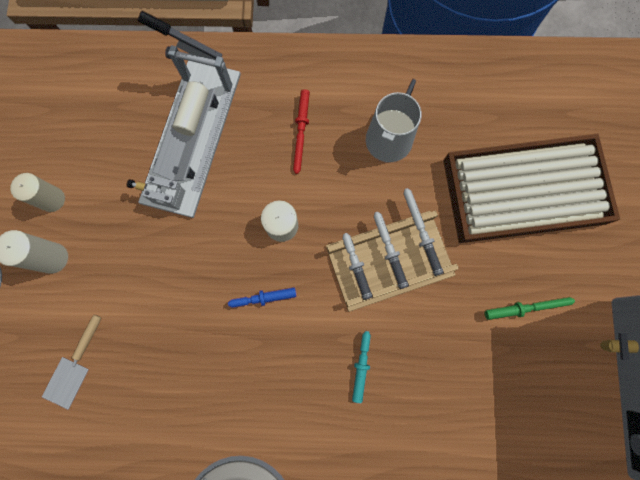

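View pics/sc0.png

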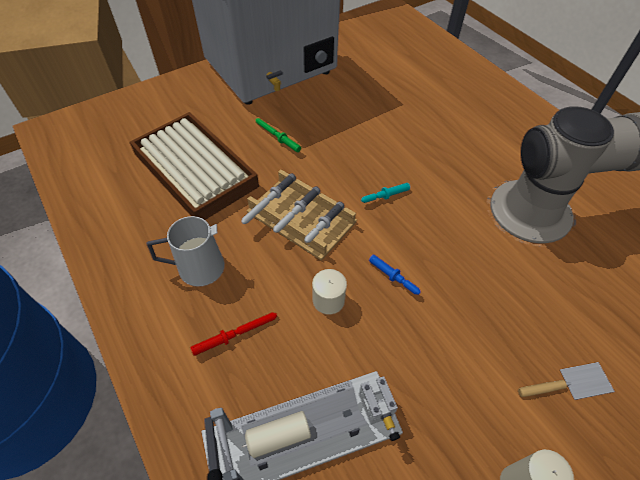

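The top view shows the rack at about (392,260). The long rod is the rightmost, with its handle at (433,261) and nose at (408,192). The pillar is at (280,222). The guide block is at (163,190) with the plunger knob to its left at (131,184), so the channel runs toward the upper right.

```bash
python3 - <<'E'
from h import *
a=load('top0')
P=dict(lh0=(437,273,50),lnose=(407,190,50),mnose=(378,214,50),snose=(347,236,50),mh=(400,279,50),candle=(280,212,85),block=(163,190,85),knob=(131,184,65),bedL=(140,207,20),bedR=(191,216,20),bedFR=(240,72,20))
for k,(u,v,z) in P.items(): print(k,world(a,u,v,z)[0].round(0),world(a,u,v)[0].round(0))
im=a['color'][:,:,::-1]
c1=cv2.resize(im[150:230,115:215],(800,640),interpolation=cv2.INTER_CUBIC)[:600]
c2=cv2.resize(im[180:310,320:460],(560,520),interpolation=cv2.INTER_CUBIC)
cv2.imwrite('pics/c1.png',c1);cv2.imwrite('pics/c2.png',c2)
E
```

```text
lh0 [ 500. -406.   50.] [ 499. -404.   58.]
lnose [ 682. -345.   50.] [ 680. -344.   56.]
mnose [ 626. -281.   50.] [ 624. -280.   58.]
snose [ 576. -214.   50.] [ 575. -214.   57.]
mh [ 486. -328.   50.] [ 485. -326.   58.]
candle [618. -71.  85.] [618. -71.  83.]
block [661. 180.  85.] [670. 192.  53.]
knob [679. 258.  65.] [677. 256.  71.]
bedL [639. 252.  20.] [644. 261.  -2.]
bedR [620. 135.  20.] [620. 135.  20.]
bedFR [975.  44.  20.] [988.  48.  -2.]
```

View pics/c1.png

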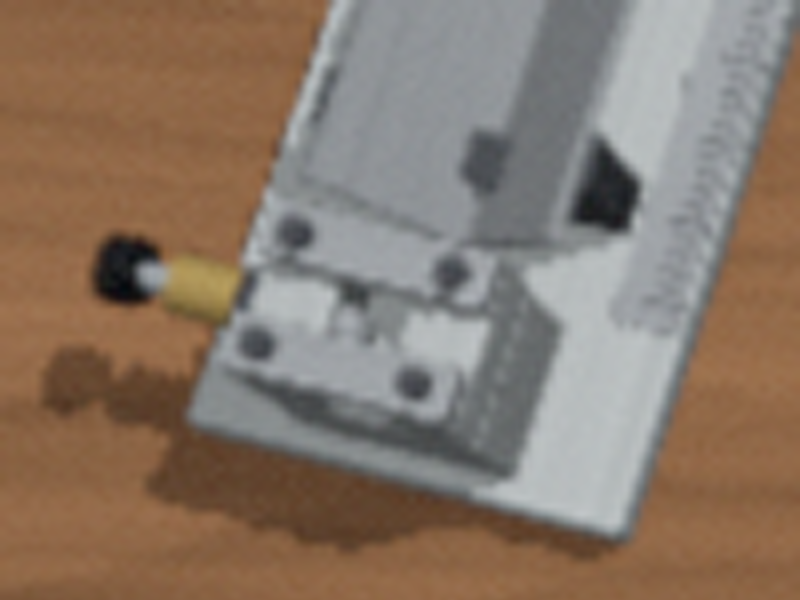

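View pics/c2.png

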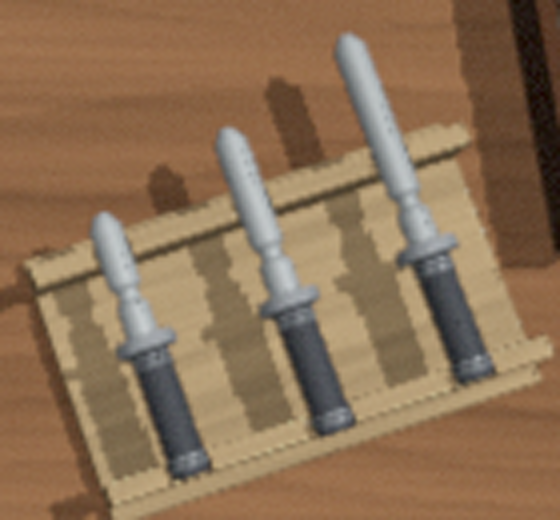

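```bash
cat >> h.py <<'E'
def plan(xyz,jawyaw):
    """tool-frame shift (m) and turn (deg) to put TCP at xyz with jaw (tool y) line at jawyaw deg"""
    o=bot.get_obs(); R=Ro.from_euler('xyz',o['tcp_rot']).as_matrix()
    p=np.array(o['tool_pos']); s=R.T@(np.array(xyz)-p)/1000
    y=np.degrees(np.arctan2(R[1,1],R[0,1])); d=-((jawyaw-y+90)%180-90) # tool x down: +turn lowers yaw
    print('t',round(o['time'],2),'pos',p.round(1),'jaw yaw',y.round(2),'toolx',R[:,0].round(3),'q',np.round(o['joint_positions'],2),'F',np.round(o['contact_force'],1),'w',round(o['grip_width'],1))
    print('shift',s.round(4),'turn',round(d,2))
E
python3 - <<'E'
from h import *
plan([480,150,230],108.5); plan([540,-392,200],108.5)
E
```

```text
t 0.1 pos [138.8 506.  226.1] jaw yaw 74.66 toolx [-0.001 -0.001 -1.   ] q [ 1.16  0.34  1.52  0.    1.28 -0.15] F [ 0.3 -0.3 -0.1] w 91.6
shift [-0.0036 -0.253   0.4233] turn -33.84
t 0.1 pos [138.8 506.  226.1] jaw yaw 74.66 toolx [-0.001 -0.001 -1.   ] q [ 1.16  0.34  1.52  0.    1.28 -0.15] F [ 0.3 -0.3 -0.1] w 91.6
shift [ 0.027  -0.7598  0.6245] turn -33.84
```

step_arm(targets=[[[0,-0.02,0.034,0],[0,-0.04,0.068,0],[0,-0.06,0.1,0],[0,-0.08,0.134,0],[0,-0.1,0.168,0]]], jaw=0.4)

```text
time: 0.52
tool_pos: [274.9, 363.5, 226.0]
tcp_rot: [-1.812, 1.569, -2.079]
contact_force: [0.9, -0.5, -0.3]
grip_width: 62.9
```

step_arm(targets=[[[0,-0.02,0.034,0],[0,-0.04,0.068,0],[0,-0.06,0.1,0],[0,-0.08,0.134,0],[0,-0.1,0.168,0]]])

```text
time: 0.93
tool_pos: [411.3, 221.0, 225.9]
tcp_rot: [-1.958, 1.569, -2.225]
contact_force: [0.4, 1.1, -0.6]
grip_width: 54.9
```

step_arm(targets=[[[0,-0.01,0.017,-7],[0,-0.02,0.034,-14],[0,-0.03,0.05,-21],[0,-0.04,0.067,-28],[0,-0.05,0.084,-34]]])

```text
time: 1.35
tool_pos: [479.5, 149.7, 225.6]
tcp_rot: [-2.802, 1.568, -2.47]
contact_force: [0.3, -0.2, -0.1]
grip_width: 54.9
```

```bash
python3 - <<'E'
from h import *
plan([540,-392,200],108.5)
E
```

```text
t 1.35 pos [479.5 149.7 225.6] jaw yaw 109.03 toolx [-0.002 -0.002 -1.   ] q [ 0.15  0.3   1.58 -0.    1.26 -1.75] F [ 0.3 -0.2 -0.1] w 54.9
shift [ 0.0264 -0.5318 -0.1195] turn 0.53
```

step_arm(targets=[[[0,-0.035,-0.008,0],[0,-0.07,-0.016,0],[0,-0.106,-0.024,0],[0,-0.142,-0.032,0],[0,-0.177,-0.04,0]]])

```text
time: 1.77
tool_pos: [499.2, -32.4, 225.6]
tcp_rot: [-2.947, 1.568, -2.615]
contact_force: [0.5, 0.2, 0.8]
grip_width: 55.0
```

step_arm(targets=[[[0,-0.035,-0.008,0],[0,-0.07,-0.016,0],[0,-0.106,-0.024,0],[0,-0.142,-0.032,0],[0,-0.177,-0.04,0]]])

```text
time: 2.18
tool_pos: [518.8, -214.6, 225.4]
tcp_rot: [3.133, 1.567, -2.818]
contact_force: [1.1, 0.1, 0.1]
grip_width: 55.2
```

step_arm(targets=[[[0,-0.035,-0.008,0],[0,-0.07,-0.016,0],[0,-0.106,-0.024,0],[0,-0.142,-0.032,0],[0,-0.177,-0.04,0]]])

```text
time: 2.6
tool_pos: [538.3, -396.8, 225.0]
tcp_rot: [2.924, 1.567, -3.028]
contact_force: [0.9, -0.1, 0.8]
grip_width: 55.0
```

```bash
python3 - <<'E'
from h import *
plan([540,-392,31],108.5)
cap('wrist','w0')
E
```

```text
t 2.6 pos [ 538.3 -396.8  225. ] jaw yaw 109.01 toolx [-0.004 -0.    -1.   ] q [-0.75  0.62  1.07 -0.    1.45 -2.65] F [ 0.9 -0.1  0.8] w 55.0
shift [0.194  0.0038 0.004 ] turn 0.51
```

View pics/w0.png

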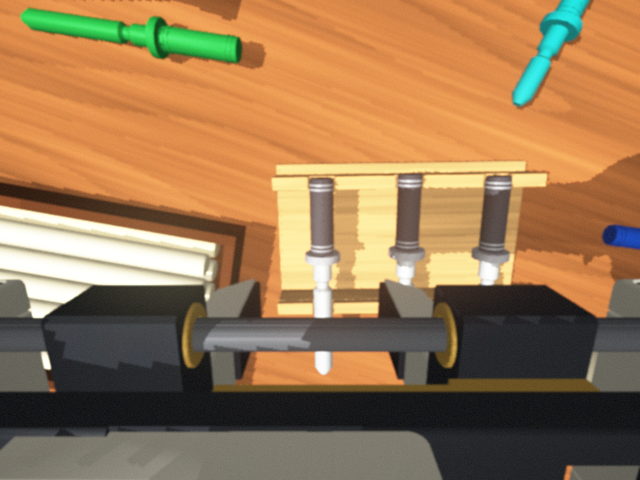

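Wrist view: the long rod lies straight down the image between the fingers, handle end at (321,180), collar (322,258), nose (323,372).

```bash
python3 - <<'E'
from h import *
w=load('w0'); a=load('top0')
im=w['color'][:,:,::-1]
# rod edges by darkness along rows (handle), print centre per row
for v in (195,210,225,240):
    g=im[v,300:345].astype(int).sum(1); x=np.where(g<330)[0]+300
    c=(x.min()+x.max())/2 if len(x) else np.nan
    print(v,x.min(),x.max(),world(w,c,v,50)[0].round(1),world(w,int(c),v)[0].round(1))
print('collar',world(w,322.5,252,50)[0].round(1),world(w,322,258)[0].round(1),'nose',world(w,323,372,50)[0].round(1))
for n,p in dict(end=(436.5+.9,273.7),collar=(320+427/4,180+249/4),nose=(320+347/4,180+36/4)).items(): print('top',n,world(a,*p,50)[0].round(1))
E
```

```text
195 311 332 [ 511.5 -403.5   50. ] [ 510.2 -404.5   62. ]
210 327 332 [ 522.2 -392.    50. ] [ 521.  -393.2   58.9]
225 326 332 [ 535.7 -387.7   50. ] [ 534.2 -388.5   57.9]
240 327 332 [ 549.2 -382.5   50. ] [ 547.1 -384.    59.6]
collar [ 562.5 -384.9   50. ] [ 563.6 -385.1   66.1] nose [ 685.7 -341.6   50. ]
top end [ 498.7 -406.9   50. ]
top collar [ 566.  -385.7   50. ]
top nose [ 683.9 -344.3   50. ]
```

```bash
python3 - <<'E'
from h import *
plan([546,-391,31],109.1)
E
```

```text
t 2.65 pos [ 537.5 -403.3  223.7] jaw yaw 108.77 toolx [-0.005 -0.004 -1.   ] q [-0.75  0.63  1.06 -0.01  1.45 -2.65] F [-4.6 -1.8 -0.5] w 54.8
shift [0.1926 0.0094 0.0131] turn -0.33
```

step_arm(targets=[[[0.03,0.009,0.013,0],[0.06,0.009,0.013,0],[0.09,0.009,0.013,0],[0.11,0.009,0.013,0],[0.12,0.009,0.013,0]]])

```text
time: 3.07
tool_pos: [544.8, -389.5, 99.4]
tcp_rot: [2.754, 1.561, 3.081]
contact_force: [0.5, 1.0, 0.4]
grip_width: 55.1
```

```bash
python3 - <<'E'
from h import *
plan([546,-391,31],109.1)
E
```

```text
t 3.07 pos [ 544.8 -389.5   99.4] jaw yaw 108.76 toolx [-0.01   0.001 -1.   ] q [-0.73  0.72  1.24 -0.01  1.19 -2.63] F [0.5 1.  0.4] w 55.1
shift [ 0.0684 -0.0021  0.0013] turn -0.34
```

step_arm(targets=[[[0.02,-0.001,0.001,0],[0.04,-0.002,0.001,0],[0.055,-0.002,0.001,0],[0.068,-0.002,0.001,0],[0.068,-0.002,0.001,0]]])

```text
time: 3.48
tool_pos: [544.6, -390.0, 28.8]
tcp_rot: [2.546, 1.558, 2.874]
contact_force: [0.1, 0.3, -0.4]
grip_width: 54.8
```

step_arm(targets=[[[0,0,0,0],[0,0,0,0],[0,0,0,0],[0,0,0,0],[0,0,0,0]]], jaw=1.0)

```text
time: 3.9
tool_pos: [545.0, -390.3, 29.8]
tcp_rot: [2.611, 1.559, 2.938]
contact_force: [-0.5, -0.6, -0.2]
grip_width: 26.1
```

```bash
python3 - <<'E'
from h import *
plan([546,-391,31],109.1); print(bot.get_obs()['moment'])
E
```

```text
t 3.9 pos [ 545.  -390.3   29.8] jaw yaw 108.76 toolx [-0.012  0.002 -1.   ] q [-0.73  0.8   1.29 -0.01  1.06 -2.63] F [-0.5 -0.6 -0.2] w 26.1
shift [-0.0012 -0.001   0.0007] turn -0.34
[0.0270584  0.07967437 0.00396205]
```

step_arm(targets=[[[0,0,0,0],[0,0,0,0],[0,0,0,0],[0,0,0,0],[0,0,0,0]]])

```text
time: 4.32
tool_pos: [545.1, -390.5, 30.0]
tcp_rot: [2.642, 1.559, 2.97]
contact_force: [-0.3, 0.1, 0.2]
grip_width: 21.1
```

step_arm(targets=[[[-0.004,0,0,0],[-0.01,0,0,0],[-0.02,0,0,0],[-0.035,0,0,0],[-0.05,0,0,0]]])

```text
time: 4.73
tool_pos: [545.5, -390.4, 80.9]
tcp_rot: [2.6, 1.559, 2.928]
contact_force: [-0.1, -1.1, -2.0]
grip_width: 21.3
```

```bash
python3 - <<'E'
from h import *
plan([440,-250,170],75.6); print(bot.get_obs()['moment'])
s=cap('scene','s1'); t=cap('top','t1'); im=s['color'][:,:,::-1]
f=240/np.tan(np.radians(s['fov_y'])/2)
cv2.imwrite('pics/s1c.png',np.hstack([cv2.resize(im[140:280,190:390],(800,560),interpolation=cv2.INTER_CUBIC)]))
E
```

```text
t 4.73 pos [ 545.5 -390.4   80.9] jaw yaw 108.77 toolx [-0.012  0.003 -1.   ] q [-0.73  0.74  1.25 -0.01  1.16 -2.63] F [-0.1 -1.1 -2. ] w 21.3
shift [-0.0875  0.1674 -0.0557] turn 33.17
[ 0.01858304  0.06574656 -0.00968921]
```

View pics/s1c.png

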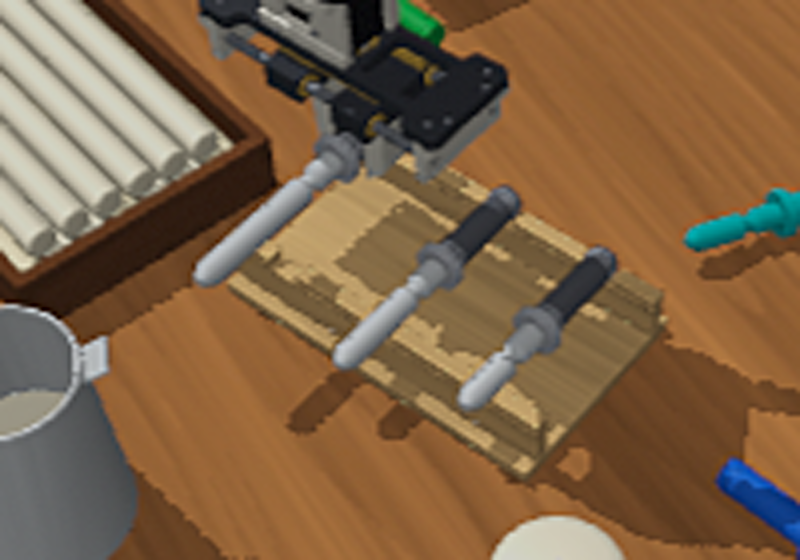

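The rod is lifted clear, held at its handle; the other two still lie in the rack. I'll check how level it is along the shaft.

```bash
python3 - <<'E'
from h import *
s=load('s1'); t=load('t1')
p=np.array([[225,250],[245,235],[265,218],[285,200],[298,190]])/4*1+0
P=world(s,190+p[:,0],140+p[:,1]); print(P.round(1))
d=P[-1]-P[0]; print('slope deg',np.degrees(np.arctan2(-d[2],np.hypot(d[0],d[1]))), 'yaw',np.degrees(np.arctan2(-d[1],-d[0])))
# same on mid rod (level reference)
q=np.array([[350,345],[400,295]])/4; Q=world(s,190+q[:,0],140+q[:,1]); print(Q.round(1))
# jig from top camera: fit block via point cloud
a=load('top0'); v,u=np.mgrid[60:225,110:250]; W=world(a,u.ravel(),v.ravel())
m=(np.abs(W[:,2]-84)<6)&(W[:,0]<760)&(W[:,0]>600)&(W[:,1]<240)&(W[:,1]>110); B=W[m]; print('top of block',len(B),B.mean(0).round(1))
r=cv2.minAreaRect(B[:,:2].astype(np.float32)); print(r)
m=(np.abs(W[:,2]-np.median(W[(W[:,2]>8)&(W[:,2]<30),2]))<4); print('bed z',np.median(W[m,2]),cv2.minAreaRect(W[m][:,:2].astype(np.float32)))
E
```

```text
[[ 663.7 -347.6  106.5]
 [ 648.  -351.6  106.7]
 [ 632.1 -355.   109.2]
 [ 613.6 -364.2  105.8]
 [ 603.  -366.8  106.2]]
slope deg 0.25853124355889673 yaw 17.50982700651701
[[ 619.9 -279.1   57.3]
 [ 573.9 -296.3   57.5]]
top of block 452 [664.6 188.2  83.5]
((665.7855834960938, 189.65586853027344), (65.2134017944336, 48.803550720214844), 76.29696655273438)
bed z 18.684915670403143 ((814.875732421875, 152.5270233154297), (132.80325317382812, 370.70806884765625), 76.28211212158203)
```

step_arm(targets=[[[-0.015,0,0,6],[-0.03,0,0,13],[-0.045,0,0,20],[-0.06,0,0,26],[-0.07,0,0,32.5]]])

```text
time: 5.25
tool_pos: [547.7, -391.7, 154.8]
tcp_rot: [-2.51, 1.564, -2.755]
contact_force: [0.5, -0.1, -2.1]
grip_width: 21.2
```

```bash
python3 - <<'E'
from h import *
plan([480,234.6,150],76.3)
E
```

```text
t 5.25 pos [ 547.7 -391.7  154.8] jaw yaw 75.97 toolx [-0.006 -0.003 -1.   ] q [-0.73  0.68  1.16 -0.01  1.31 -2.06] F [ 0.5 -0.1 -2.1] w 21.2
shift [ 0.0036  0.5912 -0.2175] turn -0.33
```

step_arm(targets=[[[0,0.02,-0.007,0],[0,0.05,-0.018,0],[0,0.08,-0.029,0],[0,0.115,-0.042,0],[0,0.148,-0.054,0]]])

```text
time: 5.67
tool_pos: [530.3, -233.2, 153.9]
tcp_rot: [-2.677, 1.564, -2.922]
contact_force: [0.4, -0.3, -1.1]
grip_width: 20.7
```

step_arm(targets=[[[0,0.03,-0.011,0],[0,0.06,-0.022,0],[0,0.09,-0.033,0],[0,0.12,-0.044,0],[0,0.15,-0.055,0]]])

```text
time: 6.08
tool_pos: [512.6, -72.7, 153.5]
tcp_rot: [-2.732, 1.563, -2.977]
contact_force: [0.4, -0.2, -1.4]
grip_width: 21.3
```

step_arm(targets=[[[0,0.03,-0.011,0],[0,0.06,-0.022,0],[0,0.09,-0.033,0],[0,0.12,-0.044,0],[0,0.15,-0.055,0]]])

```text
time: 6.5
tool_pos: [495.0, 87.7, 153.1]
tcp_rot: [-2.753, 1.563, -2.999]
contact_force: [0.3, 0.4, -2.1]
grip_width: 21.1
```

step_arm(targets=[[[0,0.03,-0.011,0],[0,0.06,-0.022,0],[0,0.09,-0.033,0],[0,0.12,-0.044,0],[0,0.143,-0.053,0]]])

```text
time: 6.92
tool_pos: [477.4, 241.6, 152.8]
tcp_rot: [-2.815, 1.562, -3.06]
contact_force: [0.5, -0.1, -2.5]
grip_width: 20.9
```

```bash
python3 - <<'E'
from h import *
plan([480,234.6,45],76.3)
E
```

```text
t 6.92 pos [477.4 241.6 152.8] jaw yaw 75.96 toolx [-0.009 -0.001 -1.   ] q [ 0.32  0.44  1.6   0.    1.12 -1.  ] F [ 0.5 -0.1 -2.5] w 20.9
shift [ 0.1078 -0.0059  0.0051] turn -0.34
```

step_arm(targets=[[[0.02,-0.003,0.003,-0.3],[0.045,-0.006,0.005,-0.4],[0.07,-0.006,0.005,-0.4],[0.095,-0.006,0.005,-0.4],[0.107,-0.006,0.005,-0.4]]])

```text
time: 7.33
tool_pos: [477.8, 234.0, 42.6]
tcp_rot: [-2.751, 1.557, -2.989]
contact_force: [-0.2, -0.7, -1.7]
grip_width: 20.9
```

```bash
python3 - <<'E'
from h import *
plan([480,234.6,45],76.3)
s=cap('scene','s2'); t=cap('top','t2'); w=cap('wrist','w2')
a=cv2.resize(t['color'][150:250,110:210,::-1],(400,400),interpolation=cv2.INTER_CUBIC)
b=cv2.resize(s['color'][360:480,340:460,::-1],(400,400),interpolation=cv2.INTER_CUBIC)
cv2.imwrite('pics/j2.png',np.hstack([a,b]))
E
```

```text
t 7.33 pos [477.8 234.   42.6] jaw yaw 76.36 toolx [-0.013 -0.002 -1.   ] q [ 0.31  0.58  1.72  0.    0.86 -1.02] F [-0.2 -0.7 -1.7] w 20.9
shift [-0.0024  0.0011  0.0019] turn 0.06
```

View pics/j2.png

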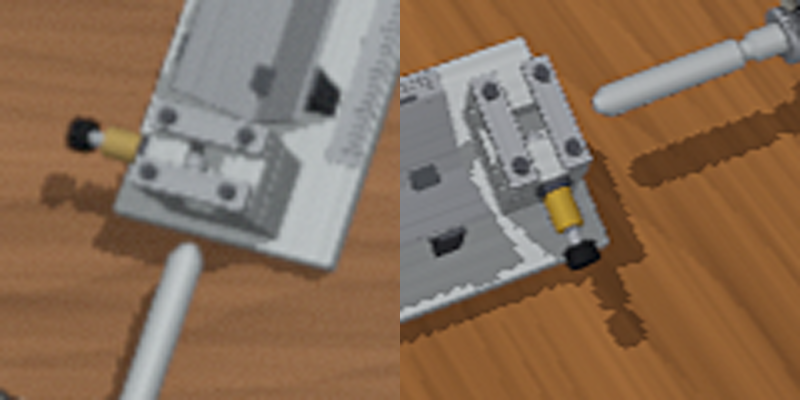

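View pics/w2.png

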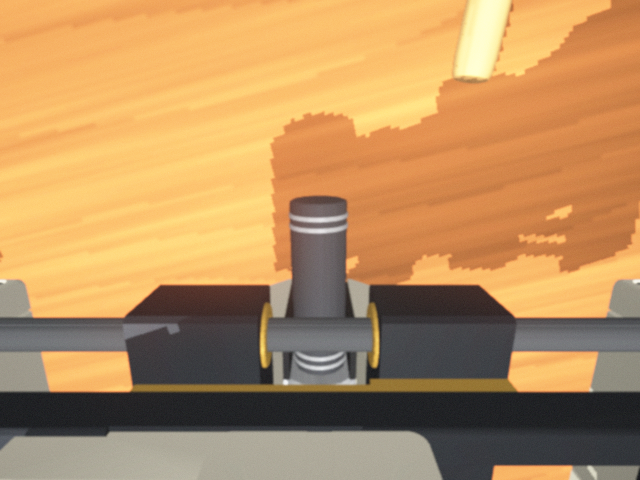

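```bash
python3 - <<'E'
from h import *
for f,(r0,r1,c0,c1) in dict(t2=(150,260,100,220),s2=(350,478,330,520)).items():
    t=load(f); v,u=np.mgrid[r0:r1,c0:c1]; W=world(t,u.ravel(),v.ravel())
    x=np.array([np.cos(np.radians(-13.7)),np.sin(np.radians(-13.7))]); n=np.array([-x[1],x[0]])
    M=np.array([642.3,195.1]); a=(W[:,:2]-M)@x; b=(W[:,:2]-M)@n; z=W[:,2]
    print(f)
    m=(a>-100)&(a<-22)&(abs(b)<25)&(z>50)&(z<90)
    for lo in range(-100,-10,15):
        k=(a>lo)&(a<lo+15)&(abs(b)<25)&(z>50)&(z<90)
        if k.sum()>5: print(lo,k.sum(),'b %.1f..%.1f'%(np.percentile(b[k],3),np.percentile(b[k],97)),'mid',round((b[k].min()+b[k].max())/2,1),'ztop',np.percentile(z[k],90).round(1))
    k=(abs(b)<12)&(z>58)&(z<80)&(a<-3)&(a>-60); print('nose a max',a[k].max().round(1))
    k=(z>78)&(z<92)&(a>-8)&(a<60)&(abs(b)<50); print('block top a %.1f..%.1f b %.1f..%.1f z %.1f'%(a[k].min(),a[k].max(),b[k].min(),b[k].max(),np.median(z[k])), cv2.minAreaRect(W[k][:,:2].astype(np.float32)))
p=bot.get_obs()['tool_pos']; print('tcp b',(np.array(p[:2])-M)@n,'a',(np.array(p[:2])-M)@x)
E
```

```text
t2
-100 63 b -11.1..4.3 mid -2.1 ztop 69.7
-85 61 b -10.5..5.6 mid -2.7 ztop 68.4
-70 62 b -10.3..4.9 mid -2.8 ztop 68.1
-55 62 b -10.5..6.7 mid -1.4 ztop 67.4
-40 55 b -9.8..5.0 mid -0.8 ztop 68.2
-25 9 b -6.9..-0.0 mid -3.3 ztop 64.2
nose a max -21.3
block top a -0.4..48.7 b -32.6..33.8 z 83.3 ((665.9024658203125, 189.89471435546875), (66.46522521972656, 48.831512451171875), 75.92576599121094)
s2
-100 70 b -8.0..7.9 mid -0.3 ztop 71.1
-85 70 b -8.5..7.9 mid -0.3 ztop 71.5
-70 71 b -8.2..7.9 mid -0.5 ztop 71.4
-55 74 b -8.0..8.2 mid -0.4 ztop 71.3
-40 73 b -8.1..8.4 mid 0.1 ztop 70.1
-25 29 b -5.1..5.9 mid 0.5 ztop 69.0
nose a max -18.8
block top a 0.6..49.7 b -32.0..34.8 z 84.7 ((667.35595703125, 190.33792114257812), (66.9666748046875, 48.784767150878906), 75.30204010009766)
tcp b -0.5562947623670106 a -167.84055833811524
```

step_arm(targets=[[[-0.0025,0.001,0,0],[-0.0025,0.002,0.003,0],[-0.0025,0.002,0.006,0],[-0.0025,0.002,0.01,0],[-0.0025,0.002,0.014,0]]])

```text
time: 7.9
tool_pos: [494.0, 233.0, 47.9]
tcp_rot: [-2.797, 1.561, -3.035]
contact_force: [0.7, 0.4, -1.3]
grip_width: 20.9
```

step_arm(targets=[[[0,0,0.004,0],[0,0,0.008,0],[0,0,0.012,0],[0,0,0.016,0],[0,0,0.02,0]]])

```text
time: 8.32
tool_pos: [513.7, 228.0, 47.6]
tcp_rot: [-2.788, 1.56, -3.026]
contact_force: [0.6, -0.5, -1.7]
grip_width: 21.3
```

```bash
cat >> h.py <<'E'
def jig():
    o=bot.get_obs(); x=np.array([np.cos(np.radians(-13.7)),np.sin(np.radians(-13.7))]); n=np.array([-x[1],x[0]])
    p=np.array(o['tool_pos']); d=p[:2]-[642.3,195.1]; F=np.array(o['contact_force'])
    print('t %.2f a %.1f b %.2f z %.1f  Fa %.1f Fb %.1f Fz %.1f w %.1f'%(o['time'],d@x,d@n,p[2],F[:2]@x,F[:2]@n,F[2],o['grip_width']),'M',np.round(o['moment'],2),'yaw/tilt',Ro.from_euler('xyz',o['tcp_rot']).as_matrix()[:,:2].T.round(4).tolist())
E
python3 -c "
from h import *
jig()"
```

```text
t 8.32 a -132.7 b 1.52 z 47.6  Fa 0.7 Fb -0.4 Fz -1.7 w 21.3 M [-0.05  0.15 -0.13] yaw/tilt [[-0.0105, -0.0012, -0.9999], [0.236, 0.9717, -0.0036]]
```

step_arm(targets=[[[0.002,0,0,0],[0.0023,0,0.004,0],[0.0023,0,0.008,0],[0.0023,0,0.012,0],[0.0022,0,0.016,0]]])

```text
time: 8.73
tool_pos: [525.6, 223.8, 43.9]
tcp_rot: [-2.766, 1.551, -3.005]
contact_force: [-8.7, -0.9, -1.1]
grip_width: 21.1
```

```bash
python3 -c "
from h import *
jig()"
```

```text
t 8.73 a -120.2 b 0.22 z 43.9  Fa -8.2 Fb -3.0 Fz -1.1 w 21.1 M [-0.12  1.32 -0.35] yaw/tilt [[-0.0193, -0.0027, -0.9998], [0.2365, 0.9716, -0.0072]]
```

step_arm(targets=[[[-0.001,0.001,0.006,0],[-0.001,0.001,0.012,0],[-0.001,0.001,0.016,0],[-0.001,0.001,0.02,0],[-0.001,0.001,0.024,0]]])

```text
time: 9.15
tool_pos: [547.2, 218.5, 43.5]
tcp_rot: [-2.745, 1.546, -2.984]
contact_force: [-6.8, -2.6, -0.9]
grip_width: 21.2
```

```bash
python3 -c "
from h import *
jig()"
```

```text
t 9.15 a -98.0 b 0.19 z 43.5  Fa -6.0 Fb -4.1 Fz -0.9 w 21.2 M [-0.34  0.99 -0.37] yaw/tilt [[-0.0249, -0.0039, -0.9997], [0.2368, 0.9715, -0.0097]]
```

step_arm(targets=[[[-0.001,0.001,0.008,0],[-0.001,0.001,0.015,0],[-0.0015,0.001,0.022,0],[-0.002,0.001,0.029,0],[-0.002,0.001,0.036,0]]])

```text
time: 9.57
tool_pos: [580.6, 210.0, 43.9]
tcp_rot: [-2.717, 1.54, -2.956]
contact_force: [-6.5, -3.5, 0.6]
grip_width: 21.0
```

```bash
python3 -c "
from h import *
jig()"
```

```text
t 9.57 a -63.5 b -0.10 z 43.9  Fa -5.5 Fb -5.0 Fz 0.6 w 21.0 M [-0.55  0.99 -0.33] yaw/tilt [[-0.0302, -0.0057, -0.9995], [0.237, 0.9714, -0.0127]]
```

step_arm(targets=[[[-0.001,0.001,0.008,0],[-0.0015,0.0015,0.015,0],[-0.002,0.0015,0.021,0],[-0.002,0.0015,0.027,0],[-0.002,0.0015,0.032,0]]])

```text
time: 9.98
tool_pos: [610.8, 202.4, 44.2]
tcp_rot: [-2.675, 1.535, -2.914]
contact_force: [-3.8, -5.3, -0.0]
grip_width: 21.4
```

```bash
python3 -c "
from h import *
jig(); s=cap('scene','s3'); t=cap('top','t3')
a=cv2.resize(t['color'][150:250,110:210,::-1],(400,400),interpolation=cv2.INTER_CUBIC)
b=cv2.resize(s['color'][360:480,340:460,::-1],(400,400),interpolation=cv2.INTER_CUBIC)
cv2.imwrite('pics/j3.png',np.hstack([a,b]))"
```

```text
t 9.98 a -32.3 b -0.42 z 44.2  Fa -2.4 Fb -6.1 Fz -0.0 w 21.4 M [-0.92  0.46 -0.28] yaw/tilt [[-0.0349, -0.0081, -0.9994], [0.2373, 0.9713, -0.0161]]
```

View pics/j3.png

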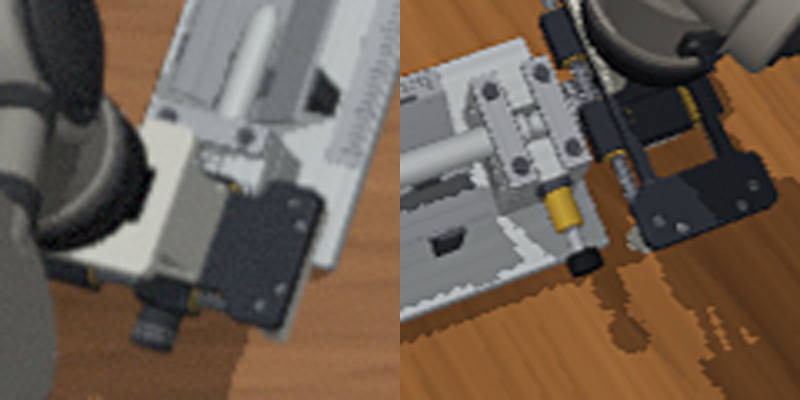

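The rod passes through the block and its nose is out over the trough; about 5 mm remain.

step_arm(targets=[[[0,0.001,0.002,0],[-0.0005,0.001,0.004,0],[-0.0005,0.001,0.005,0],[-0.0005,0.001,0.006,0],[-0.0005,0.001,0.006,0]]])

```text
time: 10.5
tool_pos: [615.6, 200.8, 43.6]
tcp_rot: [-2.651, 1.531, -2.892]
contact_force: [-13.0, -3.2, 0.4]
grip_width: 21.0
```

```bash
python3 -c "
from h import *
jig(); s=cap('scene','s4')
for f in ('s3','s4'):
    c=load(f); v,u=np.mgrid[370:478,200:420]; W=world(c,u.ravel(),v.ravel()); x=np.array([np.cos(np.radians(-13.7)),np.sin(np.radians(-13.7))]); n=np.array([-x[1],x[0]])
    a=(W[:,:2]-[642.3,195.1])@x; b=(W[:,:2]-[642.3,195.1])@n; k=(abs(b)<7)&(W[:,2]>58)&(W[:,2]<80)&(a>50)&(a<145); print(f,'nose a',np.sort(a[k])[-8:].round(1))
b=cv2.resize(s['color'][360:480,280:440,::-1],(800,600),interpolation=cv2.INTER_CUBIC)
cv2.imwrite('pics/j4.png',b)"
```

```text
t 10.50 a -27.3 b -0.81 z 43.6  Fa -11.8 Fb -6.2 Fz 0.4 w 21.0 M [-0.46  1.81 -0.21] yaw/tilt [[-0.0389, -0.0099, -0.9992], [0.2377, 0.9712, -0.0189]]
s3 nose a [116.1 116.4 116.8 116.8 116.9 117.9 117.9 118.1]
s4 nose a [120.6 121.3 121.6 121.7 122.1 122.1 122.6 123.3]
```

step_arm(targets=[[[0,0,0,0],[0,0,0,0],[0,0,0,0],[0,0,0,0],[0,0,0,0]]])

```text
time: 10.97
tool_pos: [615.2, 200.6, 43.6]
tcp_rot: [-2.646, 1.53, -2.886]
contact_force: [-4.8, -1.2, 0.9]
grip_width: 21.3
```

```bash
python3 -c "
from h import *
jig()"
```

```text
t 10.97 a -27.7 b -1.12 z 43.6  Fa -4.4 Fb -2.3 Fz 0.9 w 21.3 M [-0.31  0.58 -0.08] yaw/tilt [[-0.0399, -0.0104, -0.9991], [0.2375, 0.9712, -0.0196]]
```

View pics/j4.png

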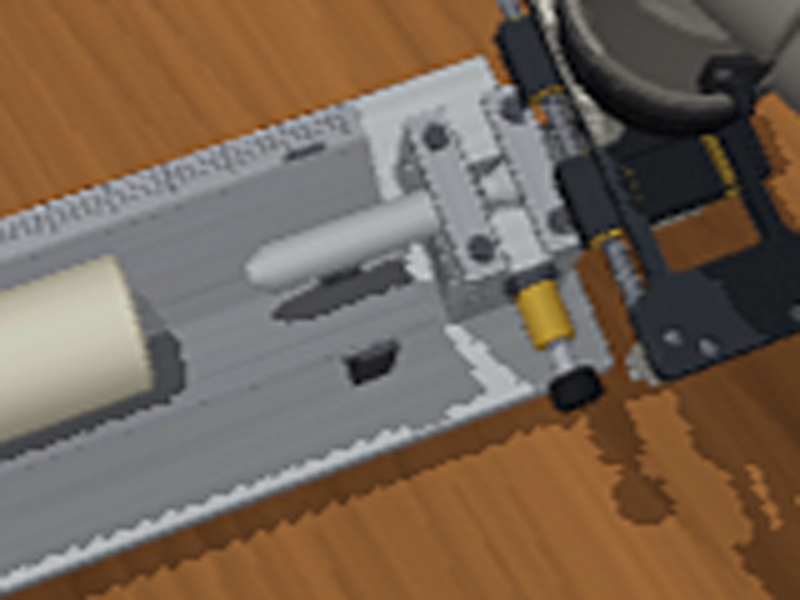

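The groove shows in the block's window and the side force fell from 6 to 2 N: seated. Release and back up.

step_arm(targets=[[[0,0,0,0],[0,0,0,0],[0,0,0,0],[0,0,0,0],[0,0,0,0]]], jaw=0.4)

```text
time: 11.38
tool_pos: [615.6, 200.7, 43.8]
tcp_rot: [-2.646, 1.53, -2.886]
contact_force: [0.1, -0.3, -0.1]
grip_width: 50.1
```

step_arm(targets=[[[0,0,0,0],[-0.003,0,0,0],[-0.02,0,-0.002,0],[-0.045,0,-0.004,0],[-0.07,0,-0.008,0]]])

```text
time: 11.8
tool_pos: [610.3, 203.1, 114.3]
tcp_rot: [-2.647, 1.529, -2.887]
contact_force: [0.6, -0.3, -0.2]
grip_width: 54.9
```

step_arm(targets=[[[-0.02,0,-0.02,0],[-0.04,0,-0.05,0],[-0.05,0,-0.08,0],[-0.06,0,-0.11,0],[-0.07,0,-0.14,0]]])

```text
time: 12.22
tool_pos: [476.0, 237.3, 190.3]
tcp_rot: [-2.65, 1.53, -2.891]
contact_force: [0.5, 0.5, -0.4]
grip_width: 55.4
```

step_arm(targets=[[[0,-0.03,-0.01,0],[0,-0.06,-0.02,0],[0,-0.09,-0.03,0],[0,-0.12,-0.04,0],[0,-0.15,-0.05,0]]])

```text
time: 12.63
tool_pos: [390.8, 102.8, 195.4]
tcp_rot: [-2.644, 1.531, -2.884]
contact_force: [0.3, -0.3, -0.1]
grip_width: 55.0
```

```bash
python3 -c "
from h import *
jig(); s=cap('scene','s5'); t=cap('top','t5')
x=np.array([np.cos(np.radians(-13.7)),np.sin(np.radians(-13.7))]); n=np.array([-x[1],x[0]])
for f,(r0,r1,c0,c1) in dict(s3=(350,478,200,520),s4=(350,478,200,520),s5=(350,478,200,520),t5=(120,260,100,220)).items():
    c=load(f); v,u=np.mgrid[r0:r1,c0:c1]; W=world(c,u.ravel(),v.ravel())
    a=(W[:,:2]-[642.3,195.1])@x; b=(W[:,:2]-[642.3,195.1])@n; z=W[:,2]
    k=(abs(b)<7)&(z>58)&(z<80)&(a>50)&(a<145); e=(abs(b)<7)&(z>58)&(z<80)&(a<-30)&(a>-120)
    print(f,'nose a',np.sort(a[k])[-4:].round(1),'handle end',np.sort(a[e])[:4].round(1))
A=cv2.resize(t['color'][120:220,110:210,::-1],(400,400),interpolation=cv2.INTER_CUBIC)
b=cv2.resize(s['color'][360:480,340:460,::-1],(400,400),interpolation=cv2.INTER_CUBIC)
cv2.imwrite('pics/j5.png',np.hstack([A,b]))
a0=load('top0')
print('candle shift px', np.abs(a0['color'][195:245,255:305].astype(int)-t['color'][195:245,255:305]).mean())
"
```

```text
t 12.63 a -222.5 b -149.28 z 195.4  Fa 0.4 Fb -0.2 Fz -0.1 w 55.0 M [-0.01 -0.08  0.  ] yaw/tilt [[-0.0385, -0.0101, -0.9992], [0.2373, 0.9713, -0.019]]
s3 nose a [116.9 117.9 117.9 118.1] handle end []
s4 nose a [122.1 122.1 122.6 123.3] handle end []
s5 nose a [121.7 122.1 122.1 122.4] handle end [-77.  -76.6 -76.4 -75.9]
t5 nose a [118.4 119.  119.2 119.8] handle end [-78.8 -78.7 -78.7 -78.6]
candle shift px 2.7148
```

View pics/j5.png

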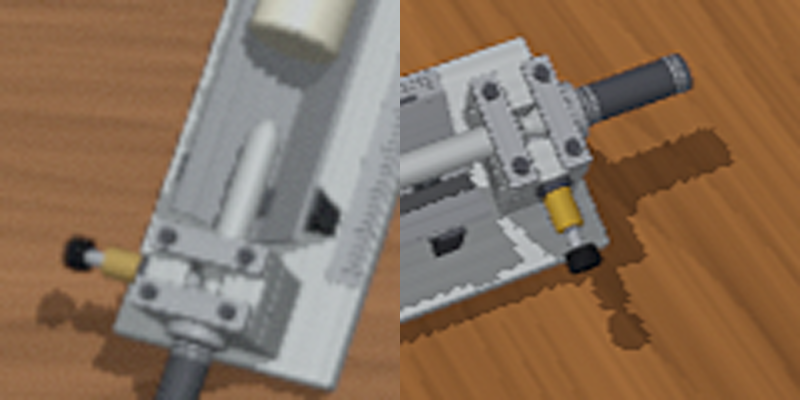

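```bash
python3 - <<'E'
from h import *
# knob centroid (dark) in the scene camera: no rod / on shaft / now
for f in ('sc0','s2','s3','s4','s5'):
    c=load(f); g=cv2.GaussianBlur(cv2.cvtColor(c['color'],cv2.COLOR_RGB2GRAY),(3,3),0)[428:446,386:408].astype(float)
    w=np.clip(60-g,0,None); v,u=np.mgrid[428:446,386:408]; print(f,(u*w).sum()/w.sum().round(2),(v*w).sum()/w.sum())
a,t=load('top0'),load('t5')
for n,(r0,r1,c0,c1) in dict(candle=(195,245,255,305),rods=(205,305,335,412)).items():
    p,q=[cv2.cvtColor(i['color'][r0:r1,c0:c1],cv2.COLOR_RGB2GRAY).astype(np.float32) for i in (a,t)]
    print(n,np.round(cv2.phaseCorrelate(p,q),2) if False else cv2.phaseCorrelate(p,q))
E
```

```text
sc0 394.4380867232901 436.4854716137684
s2 394.4485938220378 436.48363301060397
s3 395.2845493562232 438.52789699570815
s4 395.0239623448866 437.8326914848096
s5 394.8587669435942 437.58242238740706
candle ((0.031564701321229904, -0.03018497871703474), 0.9808452571868896)
rods ((-0.08208629981839977, -0.040296937496400176), 0.8900041152238846)
```

```bash
python3 - <<'E'
from h import *
c=load('sc0'); b=np.array([.2368,.9716,0]); k=world(c,394.4,436.5)[0]; print(k)
pr=lambda P:cv2.projectPoints(np.array([P]),np.array(c['rvec'],float),np.array(c['tvec'],float),np.array([[F,0,c['cx']],[0,F,c['cy']],[0,0,1]]),None)[0].ravel()
F=240/np.tan(np.radians(c['fov_y'])/2); d=(pr(k+10*b)-pr(k))/10; print('px/mm',d)
s=cap('scene','s6'); t=cap('top','t6')
g=[cv2.cvtColor(load(f)['color'],cv2.COLOR_RGB2GRAY)[424:450,382:412].astype(np.float32) for f in('sc0','s2','s3','s5','s6')]
H=cv2.createHanningWindow((30,26),cv2.CV_32F)
# fit shift with ECC, on knob patch only
T=g[0][4:19,5:22]
for f,i in zip(('s2','s3','s5','s6'),g[1:]):
    M=np.eye(2,3,dtype=np.float32); M[:,2]=[5,4]
    r,M=cv2.findTransformECC(T,i,M,cv2.MOTION_TRANSLATION,(3,200,1e-6),None,3)
    sh=M[:,2]-[5,4]; print(f,sh,'mm',sh@d/(d@d),round(r,3))
E
```

```text
[684.1191246  263.24932755  75.03633749]
px/mm [0.22928613 0.55501529]
s2 [-0.01137733  0.02228022] mm 0.0270571663614902 0.998
s3 [0.69071198 1.85711432] mm 3.297423809202475 0.95
s5 [0.26956797 0.90811014] mm 1.5690545965644669 0.982
s6 [0.26563358 0.89624739] mm 1.548295258890909 0.983
```

The plunger now reads about 1.6–2 mm (3.3–3.7 mm while riding the rod), which is within the groove range. Handing in.

```bash
python3 -c "
from h import *
print(bot.close_job())"
```

```text
the job is handed in; nothing more can be done
None
```

The longest rod is in the guide block, seated with the plunger in its groove and the collar up to the block. I let go of it, backed the arm clear, and handed the job in at about 13 s of the 45 s allowed.

Last checks:
- **Seating:** in the two cameras the nose measured about 119 to 122 mm past the mouth and the handle end about 77 to 79 mm before it. Home is 120.5 and 79.5 mm, so it is right to within the camera error of about 2 mm.
- **Plunger:** the knob stood 1.6 to 2.0 mm out, inside the groove range of 1 to 2.5 mm. While the rod was sliding in it stood 3.3 to 3.7 mm out. That is a little under the stated 4 to 5.5 mm for the full shaft. Both figures come from sub-pixel image shifts.
- **Other things:** the squat candle and the other two rods had moved less than 0.1 pixel in the top view.
- **Forces:** the contact force shown after each move was at most about 13 N. It was about zero once I let go.
- **Tilt:** the tool tilted by about 2 degrees under the pushing force. This had no visible effect on the fit.

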